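# Turn the tube rotator's wheel to its loading position

### The job

The tube rotator is switched off so that it can be loaded. With your fingertips, push its spokes round until the red spoke with the empty clip points straight up, and leave it standing there. Turn the wheel gently, never letting it spin, do not shove or lift the machine, and leave the rack with its tubes, the bottle and the beaker where they are.

Things in the scene. Friction and masses are not known exactly. Their poses are not given: they have to be found in the camera images.
- rotator: Tube rotator, loose, 4.5 kg, on rubber feet: white base plate 210 x 190 mm, 18 mm high; white upright 66 mm wide, 203 mm high; motor, control box at the back. The wheel stands in front. Origin: on the bench below the hub. z up; x along the axle, from the wheel's front back to the motor (roughly to the robot's left); y to the left seen from the front. Plate x -45 to 165 mm, upright from x 30 mm.
- hub (a point): Point on the wheel's axle in the middle plane of the spokes, 165 mm above the bench. It does not turn with the wheel. A black nut on the axle sticks out 24 mm to the front (-x of the rotator).
- star: Turning star: six flat aluminium spokes 60 degrees apart, 22 mm wide in the wheel's plane, 8 mm thick, reaching 125 mm from the axle, joined by a ring of 56 mm radius (8 mm bar). The red spoke has an empty red clip; each other one a tube 16 mm thick with blue cap on its front, 66 to 128 mm out, 27 mm to the front. Origin: on the axle, mid-plane; z outward along the red spoke, x as the rotator's.
- wheel (a joint): Turning angle of the wheel in rad, without stops (may pass 2 pi): 0 or any multiple of 2 pi when the red spoke points straight up; grows clockwise as seen from the front. The wheel stays where it is left: the drive holds it with a dry friction of about 0.12 N m (1 to 2 N at a spoke) and it hardly coasts.
- red_tip (a point): Middle of the outer end of the red spoke (its outer half is red, front and back), 125 mm from the axle, in the middle plane of the spokes. The red clip on that spoke sticks out 24 mm to the front, 77 to 107 mm from the axle.
- rack: White tube rack, 120 x 60 mm, 42 mm high, loose, with tubes standing in it up to 70 mm high. It stands close in front of the wheel. Origin: centre of its underside; y along its length.
- spare_tube: Loose 5 ml tube with a blue cap, 62 mm long and up to 19 mm thick, standing in a hole of the rack. Origin: centre of its foot; z up to the cap.
- bottle: Amber reagent bottle with blue cap, 68 mm thick and 140 mm high, loose, before or behind the rotator. Origin: centre of its underside.
- beaker: Empty glass beaker, 68 mm wide and 90 mm high, loose, before or behind the rotator. Origin: centre of its underside.

How it is judged:
By the outcome, as a careful person would: the job done as asked, in the order asked, and still so for the second after the job is handed in, with the robot touching nothing.
It also fails if it takes over 61 s, if anything falls off the work surface, if the arm or the gripper's body presses on something with over 40 N, if the wrist force passes 120 N, or if a joint passes its speed limit or range.

### The arm

A 6-joint arm with a two-finger parallel gripper is mounted at the origin on the work surface. World frame = base frame: x ahead of the robot, y to its left, z up, the work surface at z = 0. Lengths are in m, angles in rad, forces in N, time in s.
With the tool pointing down it reaches from about 0.275 to 1 m from the base axis. Payload 8.4 kg.
Tool frame: the origin (TCP) lies at the centre of the arm's flange, where the gripper is bolted on; the fingertips stand 173 mm ahead of it and the grasp point (between the pads) lies 155 mm ahead of it (arm.finger_overhang is the distance from the TCP to the fingertips, in m); z points along the fingers, y is the direction in which the jaws open and shut (so a half turn about z gives the same grasp; the last joint's range is limited). The gripper opens to 85 mm and grips with 20 to 120 N. Pads are 22 mm wide; open, the fingers measure 114 mm over their backs; the gripper's body (76 mm by 85 mm) begins 54 mm behind the grasp point. The pads swing forward as they close: fully open they stand 13 mm farther back than shut.
Start: joints at [1.248, 0.353, 1.633, -0, 1.155, -0.002], TCP at [0.197, 0.593, 0.405] pointing down, gripper open.
Joint ranges: [-2.63, 2.63], [-0.92, 2.1], [0.06, 2.66], [-1.3, 4.44], [0, 2.69], [-3.02, 3.02]. Speed limits (rad/s): [2.22, 2.22, 2.79, 3.14, 3.14, 3.14].

### API

Orientations are given as [roll, pitch, yaw] about the fixed x, y, z axes, in that order (R = Rz(yaw) Ry(pitch) Rx(roll)).
In Python, from rig import arm gives the robot as it stands.
- The arm moves only by the tool step_arm, never from a script. Its argument "steps" is one flat list of numbers, 5 for each row, row after row: the closure, from 0 (fully open) to 1 (shut), then the shift along the tool's x, y, z in m, then the turn about the tool's z in degrees. A call has 1 to 5 rows; each row is the pose to reach, as a shift and turn from the pose commanded when the call began, along the tool's axes at that moment; what a row does not reach only later rows make up. A row lasts 1/10 s, in which the tool goes at most 50 mm and 8.59 degrees, less where a joint would pass 70% of its speed; a pose out of reach is approached as far as the arm can. A call with a gripper value outside its range is refused whole. The fingers move at their own pace and stop on an object; "grip_force" is the grip in N (left out, the last holds). Time passes only in rows, so rows that repeat a pose let the fingers close. It gives the time, the measured TCP pose, the force and the opening at its end, in the units of the state.
- arm.observe(): the state, without advancing time (a new reading comes with each control period).
- arm.camera(name): name is "scene" or "top" or "wrist"; returns (picture, depth): 420x560x3 uint8, red, green, blue; 420x560 float32, m along the optical axis (not along the pixel's ray), 0 where there is no reading.
- arm.camera_info(name): a dict with "fx", "fy", "cx", "cy" (pixels), "view" (4x4, takes a point from world to camera coordinates); the wrist camera has in their place "tool_from_camera" (4x4, takes a point from camera to tool coordinates, whose origin is the TCP and whose axes are the flange's). Camera axes: x right, y down, z forward; pixel columns grow to the right and rows downward; lengths in m; the calibration is good to about 2 mm. A picture is of the moment at which its call begins: read the wrist's pose just before it. camera_info takes no time and is no camera call.
- arm.job_done(): hands the job in, once; it reports no verdict.
The state is a dict: "time": time; "joint_positions": joint angles; "joint_vel": joint speeds; "tau": joint torques, N m; "position": TCP position; "tool_rot": TCP orientation; "ft_force": force on the tool from outside, world axes, zero at the start; "wrist_torque": the same for the moment, N m; "finger_gap": finger opening in m.
Only numpy, scipy, OpenCV 4.12 (cv2) and the standard library are available. Lean on these libraries where they do the work, as an engineer would, in place of code of your own. Each camera call takes 0.05 s, during which the arm holds its last target.

## Working session

There is one attempt and no reset: what is moved stays moved. The work goes in short steps, Python scripts to look and compute and a tool call to move; the robot and the scene stay as the last step left them, time stands still between calls to the robot, and variables do not carry over. Pictures are saved under pics/ and viewed, and the job is handed in when it is done.

Besides the shell and the picture viewer there is one more tool, called after ">>>" as name(argument=value, ...) on one line, values as JSON. step_arm: Moves the arm, as the interface text tells. Its arguments: {"type":"object","properties":{"steps":{"type":"array","items":{"type":"number"}},"grip_force":{"type":"number"}},"required":["steps"]}

```bash
mkdir -p pics; ls; cat > h.py <<'E'
import numpy as np,cv2
from rig import arm
def snap(n,tag):
    p,d=arm.camera(n); cv2.imwrite(f'pics/{tag}.png',p[:,:,::-1]); np.savez(f'pics/{tag}.npz',p=p,d=d); return p,d
def pts(d,info):
    v,u=np.mgrid[0:d.shape[0],0:d.shape[1]]
    c=np.stack([(u-info['cx'])/info['fx']*d,(v-info['cy'])/info['fy']*d,d,np.ones_like(d)],-1)
    return (c@np.linalg.inv(np.array(info['view'])).T)[...,:3]
E
python3 - <<'E'
from h import *
snap('scene','s0');snap('top','t0')
print(arm.observe())
for n in('scene','top'):print(arm.camera_info(n))
E
```

```text
pics
{'time': 0.1, 'joint_positions': array([ 1.24758142e+00,  3.53609380e-01,  1.63404358e+00,  1.13093406e-05,
        1.15518020e+00, -2.39012094e-03]), 'joint_vel': array([ 0.00085463, -0.00169603, -0.00045293, -0.00076916,  0.00086927,
        0.0003041 ]), 'tau': array([ 9.79386641e-04, -6.06358337e+01, -3.42816210e+01,  2.86439374e-06,
        4.13936665e-03, -1.38343361e-05]), 'position': array([0.197023  , 0.59292469, 0.40402449]), 'tool_rot': array([-3.14035218e+00, -1.33058026e-05,  2.82076328e+00]), 'ft_force': array([0.15807331, 0.03352182, 0.65284655]), 'wrist_torque': array([-0.09911055,  0.00510822,  0.05492831]), 'finger_gap': 0.08536394311873978}
{'fx': 394.50540779553717, 'fy': 394.50540779553717, 'cx': 277.5377796651667, 'cy': 201.66937535587093, 'view': array([[ 0.89626728,  0.4432926 , -0.01402265, -0.51901558],
       [ 0.33315483, -0.69378357, -0.63849215, -0.05470685],
       [-0.29276753,  0.56758791, -0.76950058,  1.15630262],
       [ 0.        ,  0.        ,  0.        ,  1.        ]])}
{'fx': 450.66449621555824, 'fy': 450.66449621555824, 'cx': 287.72242092732876, 'cy': 201.8458389371645, 'view': array([[ 0.00263746, -0.9997257 ,  0.02327165,  0.0105622 ],
       [-0.99710346, -0.00439804, -0.07592989,  0.56580845],
       [ 0.07601141, -0.02300398, -0.99684155,  1.1953376 ],
       [ 0.        ,  0.        ,  0.        ,  1.        ]])}
```

View pics/s0.png

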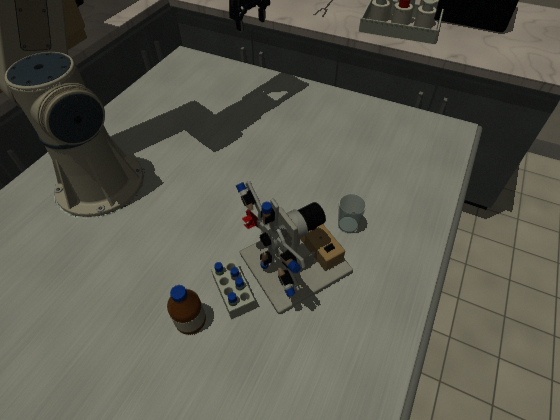

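View pics/t0.png

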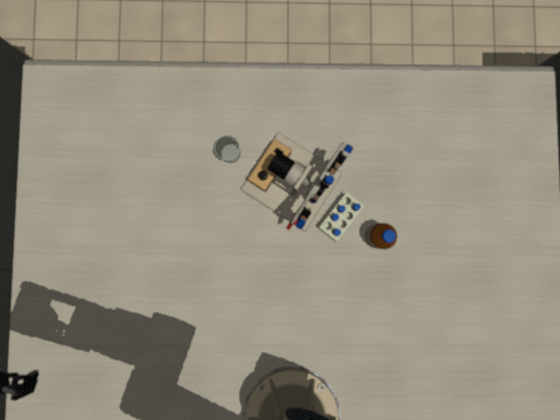

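The scene view shows the rotator in the middle, with its red clip at about (250,220) pointing towards the robot. The rack is at (233,288), the bottle at (186,308) and the beaker at (351,213). In the top view the red tip is at (291,226).

```bash
python3 - <<'E'
from h import *
for t,n,(r0,r1,c0,c1) in(('s0','scene',(160,340,150,380)),('t0','top',(120,260,200,420))):
    z=np.load(f'pics/{t}.npz');p,d=z['p'],z['d'];P=pts(d,arm.camera_info(n))
    cv2.imwrite(f'pics/{t}c.png',cv2.resize(p[r0:r1,c0:c1,::-1],None,fx=3.4,fy=3.3,interpolation=cv2.INTER_CUBIC))
    hsv=cv2.cvtColor(p,cv2.COLOR_RGB2HSV)
    H,S,V=[hsv[...,i].astype(int) for i in range(3)]
    for nm,m in(('red',((H<6)|(H>172))&(S>150)&(V>60)),('blue',(H>100)&(H<125)&(S>130)&(V>50))):
        m[:,:r0*0]=0
        k,l,st,ce=cv2.connectedComponentsWithStats(m.astype(np.uint8))
        for i in range(1,k):
            if st[i,4]<6: continue
            q=P[(l==i)&(d>0)]
            if r0<ce[i][1]<r1: print(n,nm,ce[i].round(1),st[i,4],np.median(q,0).round(3),q.min(0).round(3),q.max(0).round(3))
E
```

```text
scene red [247.4 216.5] 61 [ 0.509 -0.01   0.136] [ 0.495 -0.024  0.115] [0.522 0.013 0.143]
scene red [249.6 225.8] 19 [ 0.522 -0.022  0.124] [ 0.51  -0.028  0.12 ] [ 0.531 -0.016  0.129]
scene blue [240.6 186.8] 55 [ 0.505 -0.015  0.242] [ 0.496 -0.022  0.234] [ 0.513 -0.004  0.249]
scene blue [266.2 205.5] 63 [ 0.596 -0.071  0.292] [ 0.587 -0.081  0.289] [ 0.604 -0.062  0.294]
scene blue [293.8 266.2] 97 [ 0.677 -0.124  0.219] [ 0.665 -0.133  0.211] [ 0.687 -0.113  0.225]
scene blue [217.6 265.8] 40 [ 0.487 -0.118  0.07 ] [ 0.479 -0.125  0.059] [ 0.494 -0.11   0.072]
scene blue [262.8 265.1] 10 [ 0.573 -0.063  0.052] [ 0.566 -0.065  0.049] [ 0.58  -0.059  0.053]
scene blue [233.7 270.3] 42 [ 0.526 -0.112  0.07 ] [ 0.516 -0.12   0.06 ] [ 0.534 -0.105  0.074]
scene blue [238.5 280.1] 47 [ 0.548 -0.129  0.07 ] [ 0.539 -0.137  0.065] [ 0.556 -0.12   0.073]
scene blue [177.5 291.8] 165 [ 0.478 -0.234  0.14 ] [ 0.462 -0.248  0.137] [ 0.492 -0.219  0.143]
scene blue [289.7 291.6] 57 [ 0.668 -0.119  0.1  ] [ 0.654 -0.125  0.018] [ 0.676 -0.091  0.106]
scene blue [231.3 295.8] 53 [ 0.553 -
[... 298 characters left out ...]
128  0.216] [ 0.679 -0.114  0.226]
top blue [328.6 179.5] 53 [ 0.594 -0.068  0.292] [ 0.586 -0.075  0.285] [ 0.601 -0.06   0.295]
top blue [356.  206.6] 29 [ 0.55  -0.164  0.07 ] [ 0.544 -0.172  0.063] [ 0.557 -0.157  0.074]
top blue [341.2 208.5] 28 [ 0.545 -0.125  0.07 ] [ 0.539 -0.133  0.065] [ 0.552 -0.119  0.075]
top blue [334.6 216.8] 28 [ 0.523 -0.108  0.07 ] [ 0.518 -0.115  0.064] [ 0.531 -0.101  0.075]
top blue [300.1 223.2] 48 [ 0.502 -0.009  0.244] [ 0.493 -0.019  0.237] [ 0.511 -0.003  0.25 ]
top blue [336.5 232. ] 26 [ 0.484 -0.113  0.07 ] [ 0.479 -0.119  0.067] [ 0.49  -0.106  0.075]
top blue [388.4 235.7] 121 [ 0.474 -0.23   0.14 ] [ 0.462 -0.244  0.131] [ 0.489 -0.216  0.144]
```

```bash
python3 - <<'E'
from h import *
# plan view from depth: base plate and discs
z=np.load('pics/t0.npz');P=pts(z['d'],arm.camera_info('top'));p=z['p']
for lo,hi in((.008,.03),(.03,.055),(.055,.1),(.1,.2),(.2,.32)):
    m=(P[...,2]>lo)&(P[...,2]<hi)
    m[:100]=0;m[270:]=0;m[:,:180]=0;m[:,430:]=0
    k,l,st,ce=cv2.connectedComponentsWithStats(m.astype(np.uint8))
    for i in range(1,k):
        if st[i,4]>25:
            q=P[l==i][:,:2].astype(np.float32); print(lo,hi,st[i,4],'rect',cv2.minAreaRect(q))
E
```

```text
0.008 0.03 756 rect ((0.7032627463340759, -0.021288439631462097), (0.1630658656358719, 0.06394033133983612), 42.29145812988281)
0.008 0.03 57 rect ((0.7137807011604309, 0.17742569744586945), (0.029676329344511032, 0.05204485356807709), 28.643861770629883)
0.008 0.03 415 rect ((0.5782443284988403, -0.06850919872522354), (0.038179829716682434, 0.1897238790988922), 57.33855056762695)
0.008 0.03 1340 rect ((0.6027956604957581, 0.04659900814294815), (0.1612955629825592, 0.1068255752325058), 57.44786834716797)
0.008 0.03 30 rect ((0.530769944190979, -0.15213745832443237), (0.016185753047466278, 0.01433656271547079), 43.03569793701172)
0.008 0.03 31 rect ((0.47570541501045227, -0.20432457327842712), (0.056317735463380814, 0.014663232490420341), 0.3365526497364044)
0.03 0.055 74 rect ((0.7119811177253723, 0.1781286895275116), (0.03514200821518898, 0.05584561452269554), 35.382652282714844)
0.03 0.055 677 rect ((0.5275130867958069, -0.1288911998271942), (0.06024254113435745, 0.12042111903429031), 52.0975341796875)
0.03 0.055 40 rect ((0.4735884368419647, -0.2045871913433075), (0.05831606686115
[... 1495 characters left out ...]
1831131), (0.01934361644089222, 0.0368666797876358), 58.48694610595703)
0.1 0.2 44 rect ((0.5053200721740723, 0.007919973693788052), (0.013745065778493881, 0.032453037798404694), 40.80597686767578)
0.1 0.2 310 rect ((0.476881206035614, -0.23191611468791962), (0.05044136941432953, 0.04893306642770767), 2.273629665374756)
0.2 0.32 291 rect ((0.6578971743583679, -0.10214085131883621), (0.02997622825205326, 0.06795728206634521), 56.49342727661133)
0.2 0.32 122 rect ((0.6122459769248962, -0.016982734203338623), (0.01151521597057581, 0.0633806586265564), 56.68186569213867)
0.2 0.32 561 rect ((0.5604811906814575, -0.0396503284573555), (0.030143314972519875, 0.15194730460643768), 57.226043701171875)
```

View pics/s0c.png

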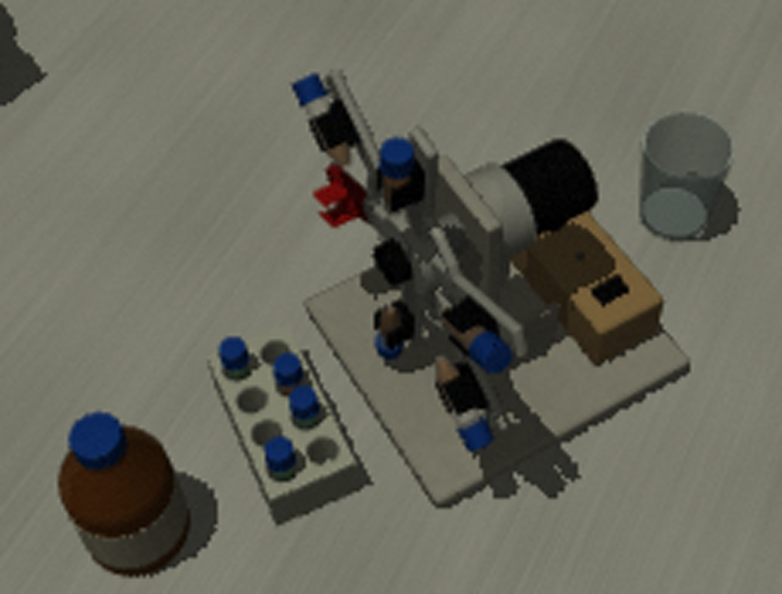

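View pics/t0c.png

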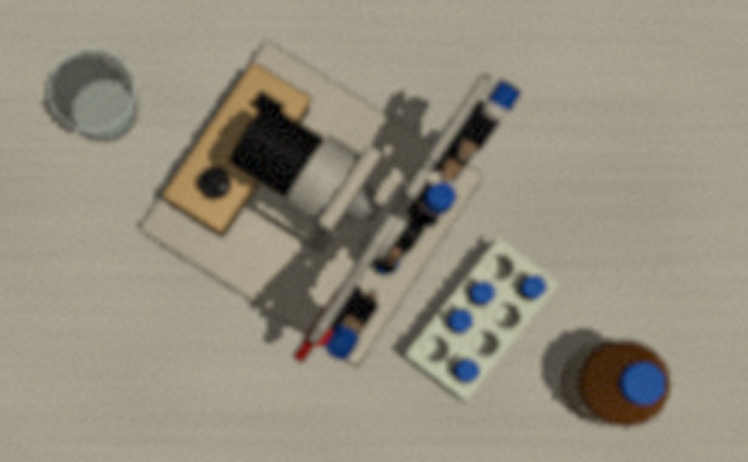

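```bash
cat > fit.py <<'E'
from h import *
def fit(st,tt,verbose=True):
    C=[]
    for t,n in((st,'scene'),(tt,'top')):
        z=np.load(f'pics/{t}.npz');P=pts(z['d'],arm.camera_info(n))
        m=(z['d']>0)&(np.hypot(P[...,0]-.63,P[...,1]-.0)<.25)
        Q=P[m]; c=z['p'][m]; C.append((n,Q,c))
    return C
E
python3 - <<'E'
from fit import *
C=fit('s0','t0')
for n,Q,c in C:
    m=(abs(Q[:,2]-.018)<.004)&(np.hypot(Q[:,0]-.62,Q[:,1]-.02)<.16)
    r=cv2.minAreaRect(Q[m][:,:2].astype(np.float32)); print(n,m.sum(),r,cv2.boxPoints(r).round(3).tolist())
    a=np.deg2rad(57.2);ax=np.array([np.cos(a),np.sin(a)])
    # plate-centre -> origin at x=60 from it
    for yaw in (56.5,57,57.5,58):
        a=np.deg2rad(yaw);ax=np.array([np.cos(a),np.sin(a)]);ay=np.array([-ax[1],ax[0]])
        u=Q[m][:,:2]@ax;v=Q[m][:,:2]@ay
        pu=np.percentile(u,[.3,99.7]);pv=np.percentile(v,[.3,99.7])
        o=ax*((pu[0]+pu[1])/2-.06)+ay*(pv.sum()/2)
        print(yaw,np.ptp(pu).round(4),np.ptp(pv).round(4),'origin',o.round(4))
    m=(abs(Q[:,2]-.203)<.004)
    o=np.array([.593,-.047]);a=np.deg2rad(57.2);ax=np.array([np.cos(a),np.sin(a)]);ay=np.array([-ax[1],ax[0]])
    d=(Q[:,:2]-o);u=d@ax;v=d@ay
    mm=m&(u>.02)&(u<.06); print('upright top u,v',np.percentile(u[mm],[2,50,98]).round(4),np.percentile(v[mm],[2,50,98]).round(4),mm.sum())
E
```

```text
scene 2819 ((0.6434414386749268, 0.02948787808418274), (0.2765030562877655, 0.1902562826871872), 57.34591293334961) [[0.48899999260902405, -0.035999998450279236], [0.6489999890327454, -0.1379999965429306], [0.7979999780654907, 0.0949999988079071], [0.6380000114440918, 0.19699999690055847]]
56.5 0.2682 0.1866 origin [ 0.6099 -0.0254]
57 0.2677 0.1866 origin [ 0.6098 -0.0249]
57.5 0.2678 0.1871 origin [ 0.6097 -0.0248]
58 0.268 0.1879 origin [ 0.6097 -0.0248]
upright top u,v [0.0287 0.0338 0.0403] [-0.0327 -0.0045  0.0275] 146
top 2276 ((0.6311660408973694, 0.013861656188964844), (0.3146215081214905, 0.19000652432441711), 57.36037826538086) [[0.4659999907016754, -0.06700000166893005], [0.6259999871253967, -0.17000000178813934], [0.7960000038146973, 0.0949999988079071], [0.6359999775886536, 0.1979999989271164]]
56.5 0.2362 0.1891 origin [ 0.5837 -0.0574]
57 0.2357 0.1888 origin [ 0.5844 -0.0577]
57.5 0.2355 0.1889 origin [ 0.5851 -0.0579]
58 0.2357 0.189 origin [ 0.5859 -0.0579]
upright top u,v [0.0301 0.0355 0.0412] [-0.0301  0.0009  0.0307] 131
```

```bash
python3 - <<'E'
from fit import *
C=fit('s0','t0')
o=np.array([.593,-.047]);a=np.deg2rad(57.35);ax=np.array([np.cos(a),np.sin(a)]);ay=np.array([-ax[1],ax[0]])
for c in((.6434,.0295),(.6312,.0139)): print('rect centre v',(np.array(c)-o)@ay,(np.array(c)-o)@ax)
for n,Q,c in C:
    d=Q[:,:2]-o;u=d@ax;v=d@ay;w=Q[:,2]-.165
    hsv=cv2.cvtColor(c[None],cv2.COLOR_RGB2HSV)[0].astype(int)
    red=((hsv[:,0]<6)|(hsv[:,0]>172))&(hsv[:,1]>140)
    m=red&(np.hypot(v,w)<.14); print(n,'red u',np.percentile(u[m],[2,25,50,75,98]).round(4),'ang of median',np.degrees(np.arctan2(-np.median(v[m]),np.median(w[m]))))
    s=(abs(u)<.008)&(np.hypot(v,w)>.07)&(np.hypot(v,w)<.135)
    th=np.degrees(np.arctan2(-v[s],w[s])); 
    hh,e=np.histogram(th,bins=np.arange(-180,181,6)); print([(int(x),int(y)) for x,y in zip(e,hh) if y>3])
    # fit phase mod 60
    ph=np.degrees(np.angle(np.sum(np.exp(1j*np.radians(th)*6))))/6; print('phase mod60',ph)
    print('star u',np.percentile(u[s],[5,50,95]).round(4), 'r max',np.percentile(np.hypot(v,w)[s],98))
    bl=(hsv[:,0]>100)&(hsv[:,0]<125)&(hsv[:,1]>130)&(np.hypot(v,w)<.14)&(np.hypot(v,w)>.1)&(Q[:,2]>.09)&(abs(u)<.05)
    print('blue ang', sorted(set(np.degrees(np.arctan2(-v[bl],w[bl])).round(-1))))
    for k in(-45,15,75):
        aa=np.degrees(np.arctan2(-v[bl],w[bl]));q=abs(aa-k)<20
        if q.sum(): print(k,np.median(aa[q]),np.median(u[bl][q]),u[bl][q].min())
    p=(abs(Q[:,2]-.018)<.004)&(u>.06)&(u<.15)&(abs(v)<.11); print('plate v',v[p].min(),v[p].max())
    p=(abs(Q[:,2]-.018)<.004)&(abs(v)<.08); print('plate u hist',np.histogram(u[p],bins=np.arange(-.09,.2,.01)))
E
```

```text
rect centre v -0.0011636977679222657 0.09160270633286405
rect centre v 0.0006921917075787404 0.07188581828594538
scene red u [-0.0246 -0.0156 -0.0091 -0.0053  0.0882] ang of median -110.17879305153056
[(-180, 27), (-174, 8), (-120, 4), (-114, 17), (-108, 49), (-60, 13), (-54, 55), (-48, 73), (0, 21), (6, 66), (12, 47), (54, 26), (60, 93), (66, 29), (114, 37), (120, 76), (126, 8), (174, 16)]
phase mod60 6.739210903390952
star u [-0.007  -0.0037  0.0015] r max 0.12589809504238658
blue ang [np.float64(-50.0), np.float64(0.0), np.float64(10.0), np.float64(60.0), np.float64(70.0), np.float64(120.0), np.float64(130.0)]
-45 -49.91627427824706 -0.020520187045162074 -0.027519560736447048
15 8.54572661138145 -0.01991221568574339 -0.027735081242565802
75 64.36043624253836 -0.019953407977334133 -0.02750235153345346
plate v -0.09598784079638073 0.042371946536766236
plate u hist (array([ 12,   0,   0,   0, 171, 259, 250, 217, 151,  75,  84,  47,  73,
        77,  76,  78,  94, 119, 127,  63,  27,  24,  28,  25,  26,   6,
         0,   0,   0]), array([-9.00000000e-02, -8.00000000e-02, -7.00000000e
[... 1226 characters left out ...]
,  35,  27,  12,  77, 179, 154,  85,
        87,  94,  98, 109, 113, 112,  56,  25,  25,  29,  30,  27,  27,
         0,   0,   0]), array([-9.00000000e-02, -8.00000000e-02, -7.00000000e-02, -6.00000000e-02,
       -5.00000000e-02, -4.00000000e-02, -3.00000000e-02, -2.00000000e-02,
       -1.00000000e-02, -4.16333634e-17,  1.00000000e-02,  2.00000000e-02,
        3.00000000e-02,  4.00000000e-02,  5.00000000e-02,  6.00000000e-02,
        7.00000000e-02,  8.00000000e-02,  9.00000000e-02,  1.00000000e-01,
        1.10000000e-01,  1.20000000e-01,  1.30000000e-01,  1.40000000e-01,
        1.50000000e-01,  1.60000000e-01,  1.70000000e-01,  1.80000000e-01,
        1.90000000e-01,  2.00000000e-01]))
```

>>> step_arm(steps=[1, -0.03, -0.03, -0.003, 8, 1, -0.065, -0.065, -0.006, 16, 1, -0.1, -0.1, -0.009, 24, 1, -0.135, -0.135, -0.012, 32, 1, -0.17, -0.17, -0.016, 40], grip_force=20)

```text
time: 0.6
position: [0.3051, 0.3763, 0.4204]
tool_rot: [-3.141, 0.0, 2.117]
ft_force: [1.0, -0.8, -0.3]
finger_gap: 0.0122
```

```bash
cat > nav.py <<'E'
from h import *
from scipy.spatial.transform import Rotation as R
A=np.deg2rad(57.35);AX=np.array([np.cos(A),np.sin(A)]);AY=np.array([-AX[1],AX[0]]);O=np.array([.593,-.047])
def where():
    s=arm.observe();p=s['position'];d=p[:2]-O
    print('t',round(s['time'],2),'u',round(d@AX,4),'v',round(d@AY,4),'tipz',round(p[2]-.173,4),'yaw',round(np.degrees(s['tool_rot'][2]),2),'F uvz',round(s['ft_force'][:2]@AX,2),round(s['ft_force'][:2]@AY,2),round(s['ft_force'][2],2),'gap',round(s['finger_gap'],4),'q6',s['joint_positions'][5].round(2)); return s
def to(u,v,tipz):
    s=where();p=O+u*AX+v*AY
    w=np.array([*p,tipz+.173])-s['position'];M=R.from_euler('xyz',s['tool_rot']).as_matrix()
    yaw=np.degrees(s['tool_rot'][2]); print('tool shift',(M.T@w).round(4),'turn',round(((yaw-57.35+180)%360)-180,2))
E
python3 -c "
from nav import *
to(.01,.15,.245)"
```

```text
t 0.6 u 0.2011 v 0.4708 tipz 0.2474 yaw 121.32 F uvz -0.15 -1.32 -0.28 gap 0.0122 q6 0.34
tool shift [-0.3721 -0.0309  0.0026] turn 63.97
```

>>> step_arm(steps=[1, -0.045, -0.004, 0, 8, 1, -0.09, -0.008, 0, 16, 1, -0.135, -0.012, 0, 24, 1, -0.18, -0.016, 0, 32, 1, -0.225, -0.019, 0, 40])

```text
time: 1.1
position: [0.4068, 0.1748, 0.4207]
tool_rot: [3.142, -0.0, 1.419]
ft_force: [0.8, 1.2, -0.8]
finger_gap: -0.0002
```

```bash
python3 -c "
from nav import *
to(.01,.15,.245)"
```

```text
t 1.1 u 0.0863 v 0.2764 tipz 0.2477 yaw 81.3 F uvz 1.46 -0.03 -0.76 gap -0.0002 q6 0.55
tool shift [-0.1211  0.0846  0.0027] turn 23.95
```

>>> step_arm(steps=[1, -0.03, 0.02, 0, 6, 1, -0.06, 0.04, 0, 12, 1, -0.09, 0.06, 0.001, 18, 1, -0.121, 0.085, 0.002, 24, 1, -0.121, 0.085, 0.002, 24])

```text
time: 1.6
position: [0.4746, 0.0415, 0.4185]
tool_rot: [3.14, 0.001, 0.999]
ft_force: [0.4, 0.7, 0.7]
finger_gap: -0.0002
```

```bash
python3 -c "
from nav import *
to(.01,.14,.213)
snap('wrist','w1');snap('scene','s1')"
```

```text
t 1.6 u 0.0106 v 0.1474 tipz 0.2455 yaw 57.25 F uvz 0.85 0.02 0.72 gap -0.0002 q6 0.66
tool shift [-0.0006  0.0074  0.0325] turn -0.1
```

View pics/w1.png

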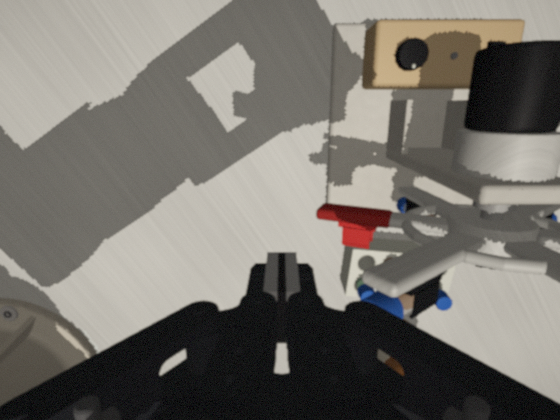

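View pics/s1.png

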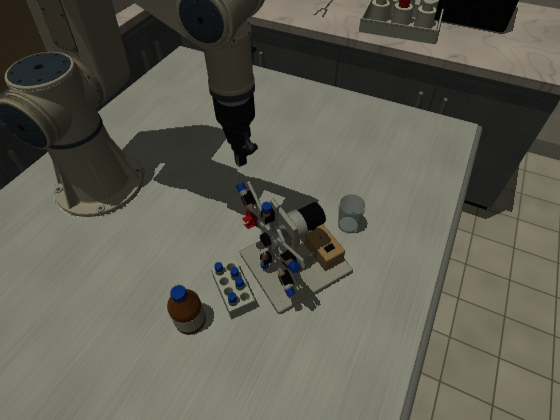

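```bash
python3 - <<'E'
from nav import *
z=np.load('pics/w1.npz');d=z['d'];i=arm.camera_info('wrist');T=np.array(i['tool_from_camera'])
v,u=np.mgrid[0:420,0:560]
P=(np.stack([(u-i['cx'])/i['fx']*d,(v-i['cy'])/i['fy']*d,d,np.ones_like(d)],-1)@T.T)[...,:3]
q=P[(P[...,2]>.12)&(P[...,2]<.185)&(d>0)&(abs(P[...,1])<.04)&(abs(P[...,0])<.03)]
for a in(.12,.135,.15,.16,.168):
    s=q[(q[:,2]>a)&(q[:,2]<a+.012)]
    if len(s): print(a,len(s),'x',s[:,0].min().round(4),s[:,0].max().round(4),'y',s[:,1].min().round(4),s[:,1].max().round(4))
print(T.round(3))
# spokes in tool frame -> world uvw
s=dict(position=np.array([.4746,.0415,.4185]),tool_rot=np.array([3.14,.001,.999]))
W=P@R.from_euler('xyz',s['tool_rot']).as_matrix().T+s['position']
dd=W[...,:2]-O;U=dd@AX;V=dd@AY;Z=W[...,2]-.165
for (r,c) in((280,372),(268,385),(290,385),(240,480),(212,325)): print((r,c),U[r,c].round(4),V[r,c].round(4),Z[r,c].round(4))
E
```

```text
0.12 3320 x -0.0123 0.0151 y -0.0351 0.0345
0.135 886 x -0.0092 0.0122 y -0.0138 0.0134
0.15 824 x 0.0062 0.0122 y -0.0138 0.0135
0.16 368 x 0.0064 0.0122 y -0.0134 0.0132
0.168 15 x 0.0106 0.0112 y -0.0067 0.006
[[ 0.001 -0.956 -0.292  0.075]
 [ 1.     0.001  0.    -0.   ]
 [-0.    -0.292  0.956  0.029]
 [ 0.     0.     0.     1.   ]]
(280, 372) 0.0013 0.1017 0.0748
(268, 385) 0.0039 0.0931 0.0669
(290, 385) -0.0007 0.0969 0.081
(240, 480) 0.0034 0.021 0.0281
(212, 325) 0.0018 0.1114 -0.0354
```

>>> step_arm(steps=[1, 0.002, 0.007, 0.01, 0, 1, 0.001, 0.007, 0.032, 0, 1, 0, 0.012, 0.032, 0, 1, 0, 0.018, 0.032, 0, 1, 0, 0.023, 0.032, 0])

```text
time: 2.2
position: [0.4932, 0.0324, 0.3873]
tool_rot: [3.141, -0.001, 1.007]
ft_force: [0.1, -0.1, 0.8]
finger_gap: 0.0001
```

```bash
python3 -c "
from nav import *
to(.01,.10,.233)"
```

```text
t 2.2 u 0.0131 v 0.1268 tipz 0.2143 yaw 57.68 F uvz -0.05 -0.19 0.75 gap 0.0001 q6 0.63
tool shift [-0.0032  0.0268 -0.0186] turn 0.33
```

>>> step_arm(steps=[1, -0.001, 0.005, 0, 0, 1, -0.002, 0.009, -0.002, 0, 1, -0.003, 0.013, -0.005, 0, 1, -0.003, 0.017, -0.009, 0, 1, -0.003, 0.021, -0.013, 0])

```text
time: 2.7
position: [0.5089, 0.0185, 0.4003]
tool_rot: [3.142, -0.001, 1.005]
ft_force: [0.5, 4.2, 1.3]
finger_gap: -0.0
```

```bash
python3 -c "
from nav import *
to(.01,.10,.233)
snap('wrist','w2')"
```

```text
t 2.7 u 0.0098 v 0.1061 tipz 0.2273 yaw 57.61 F uvz 3.81 1.83 1.26 gap -0.0 q6 0.6
tool shift [ 0.0002  0.0061 -0.0057] turn 0.26
```

View pics/w2.png

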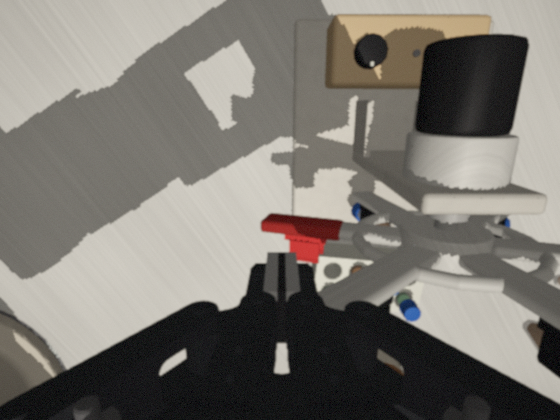

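>>> step_arm(steps=[1, 0.001, 0.004, -0.004, 0, 1, 0.002, 0.008, -0.007, 0, 1, 0.002, 0.012, -0.01, 0, 1, 0.002, 0.016, -0.013, 0, 1, 0.002, 0.02, -0.015, 0])

```text
time: 3.25
position: [0.5268, 0.0092, 0.4151]
tool_rot: [-3.142, 0.0, 1.006]
ft_force: [-2.6, 1.8, 1.1]
finger_gap: -0.0
```

```bash
python3 -c "
from nav import *
to(.012,.0,.243)
snap('wrist','w3');snap('scene','s3')"
```

```text
t 3.25 u 0.0116 v 0.0861 tipz 0.2421 yaw 57.62 F uvz 0.07 3.14 1.1 gap -0.0 q6 0.58
tool shift [-0.      0.0861 -0.001 ] turn 0.27
```

View pics/w3.png

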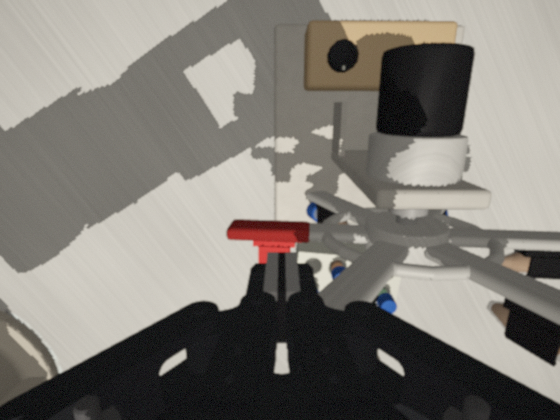

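View pics/s3.png

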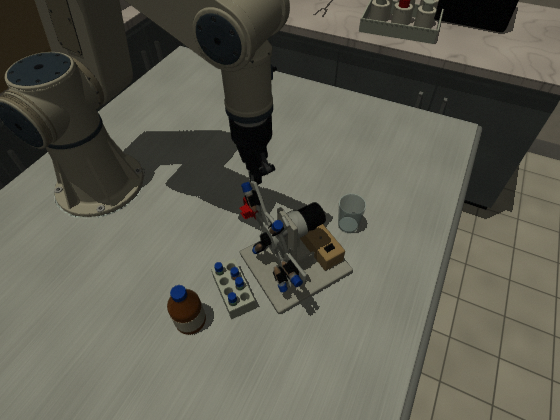

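>>> step_arm(steps=[1, 0, 0.004, -0.001, 0, 1, 0, 0.008, -0.001, 0, 1, 0, 0.012, -0.001, 0, 1, 0, 0.016, -0.001, 0, 1, 0, 0.02, -0.001, 0])

```text
time: 3.85
position: [0.5438, -0.0015, 0.4156]
tool_rot: [3.142, 0.0, 1.006]
ft_force: [-1.7, -0.3, 1.0]
finger_gap: -0.0001
```

>>> step_arm(steps=[1, 0, 0.004, 0, 0, 1, 0, 0.008, 0, 0, 1, 0, 0.012, 0, 0, 1, 0, 0.016, 0, 0, 1, 0, 0.02, 0, 0])

```text
time: 4.35
position: [0.5607, -0.0122, 0.4184]
tool_rot: [3.14, -0.001, 1.006]
ft_force: [-12.3, 1.3, 32.2]
finger_gap: -0.0
```

```bash
python3 -c "
from nav import *
to(.012,-.010,.243)
snap('wrist','w4')"
```

```text
t 4.35 u 0.0119 v 0.0459 tipz 0.2454 yaw 57.62 F uvz -5.52 11.02 32.25 gap -0.0 q6 0.54
tool shift [-0.0001  0.0559  0.0025] turn 0.27
```

View pics/w4.png

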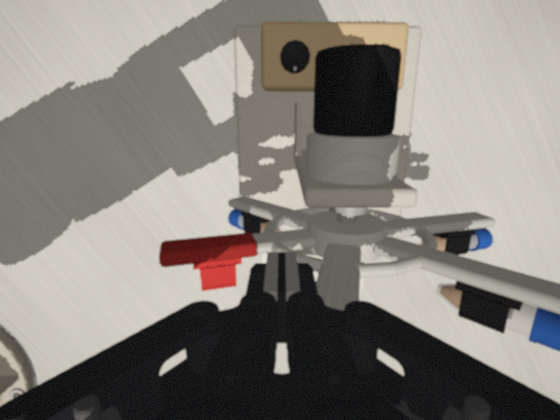

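>>> step_arm(steps=[1, 0, 0.0, -0.006, 0, 1, 0, 0.0, -0.012, 0])

```text
time: 4.6
position: [0.5605, -0.0122, 0.428]
tool_rot: [3.141, -0.0, 1.006]
ft_force: [-0.1, -0.4, -0.7]
finger_gap: 0.0
```

```bash
python3 - <<'E'
from nav import *
where()
z=np.load('pics/w4.npz');d=z['d'];i=arm.camera_info('wrist');T=np.array(i['tool_from_camera'])
v,u=np.mgrid[0:420,0:560]
P=(np.stack([(u-i['cx'])/i['fx']*d,(v-i['cy'])/i['fy']*d,d,np.ones_like(d)],-1)@T.T)[...,:3]
dark=z['p'].max(2)<60
for r in range(240,420,10):
    print(r,[tuple((P[r,c]*1000).round().astype(int).tolist()) for c in (240,255,300,316,325,330,340,355,370,400)])
E
```

```text
t 4.6 u 0.0118 v 0.0461 tipz 0.255 yaw 57.62 F uvz -0.44 -0.14 -0.68 gap 0.0 q6 0.54
240 [(-8, -27, 228), (-8, -17, 229), (-10, 12, 232), (-11, 23, 235), (-9, 28, 230), (-8, 31, 229), (-7, 37, 226), (-6, 46, 223), (-7, 56, 226), (-9, 77, 231)]
250 [(-10, -26, 218), (-12, -17, 222), (-85, 22, 384), (-18, 23, 236), (-11, 27, 220), (-9, 29, 214), (-9, 35, 214), (-9, 45, 216), (-14, 57, 226), (-9, 72, 215)]
260 [(-19, -26, 221), (-113, -34, 415), (-10, 11, 204), (-9, 19, 201), (-8, 24, 200), (-8, 27, 200), (-9, 33, 200), (-9, 42, 201), (-22, 58, 227), (-9, 67, 201)]
270 [(-128, -53, 416), (7, -12, 158), (7, 8, 158), (-14, 19, 199), (-9, 23, 189), (-9, 26, 189), (-9, 31, 189), (-9, 39, 190), (-10, 48, 192), (-12, 66, 195)]
280 [(-142, -54, 416), (7, -11, 150), (7, 7, 149), (-119, 40, 375), (-9, 22, 178), (-8, 24, 178), (-8, 29, 178), (-9, 37, 179), (-143, 116, 417), (-143, 155, 417)]
290 [(-157, -54, 416), (8, -10, 141), (8, 7, 141), (8, 13, 141), (-8, 20, 168), (-8, 23, 168), (-9, 28, 169), (-9, 35, 169), (-158, 117, 417), (-157, 156, 417)]
300 [(13, -14, 127), (15, -9, 124), (13, 6, 125
[... 1040 characters left out ...]
 (18, -6, 90), (9, 5, 99), (18, 8, 90), (17, 10, 91), (18, 11, 90), (17, 13, 91), (17, 17, 91), (-5, 28, 115), (-286, 170, 416)]
380 [(18, -9, 88), (18, -6, 87), (12, 4, 94), (17, 7, 88), (18, 9, 87), (16, 11, 89), (17, 13, 88), (17, 16, 88), (-6, 27, 112), (-7, 37, 112)]
390 [(17, -9, 85), (16, -6, 87), (11, 4, 91), (16, 7, 86), (17, 9, 86), (17, 10, 86), (18, 12, 85), (18, 15, 85), (11, 20, 91), (-7, 35, 109)]
400 [(18, -9, 82), (14, -6, 85), (12, 4, 87), (17, 7, 83), (18, 9, 82), (18, 10, 82), (17, 12, 83), (18, 15, 82), (18, 18, 82), (-6, 34, 105)]
410 [(20, -8, 78), (11, -6, 86), (11, 4, 86), (19, 6, 79), (20, 8, 78), (19, 9, 79), (19, 11, 79), (19, 14, 79), (20, 16, 78), (-8, 34, 103)]
```

The wrist view shows the spoke end had come up under the knuckle of the finger, which bulges out about 44 mm above the tip. The wrist force reached 32 N up. After lifting 10 mm it is zero. I go on pushing at this greater height.

>>> step_arm(steps=[1, 0, 0.004, -0.001, 0, 1, 0, 0.008, -0.001, 0, 1, 0, 0.012, -0.001, 0, 1, 0, 0.016, -0.001, 0, 1, 0, 0.02, -0.001, 0])

```text
time: 5.1
position: [0.5776, -0.0229, 0.4283]
tool_rot: [-3.141, 0.0, 1.006]
ft_force: [-0.5, 0.4, 0.7]
finger_gap: -0.0002
```

```bash
python3 -c "
from nav import *
to(.012,-.037,.256)
snap('wrist','w5');snap('scene','s5')"
```

```text
t 5.1 u 0.0119 v 0.026 tipz 0.2553 yaw 57.62 F uvz 0.04 0.6 0.68 gap -0.0002 q6 0.52
tool shift [-0.0002  0.063  -0.0007] turn 0.27
```

View pics/w5.png

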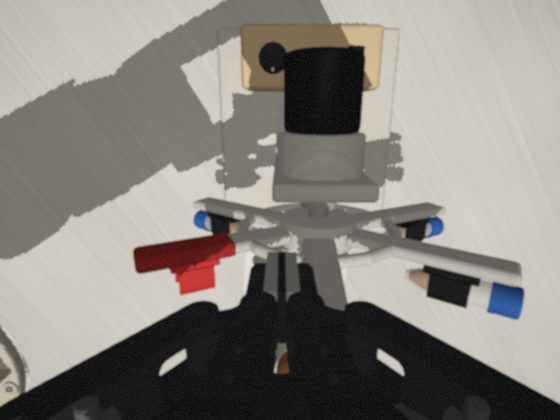

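View pics/s5.png

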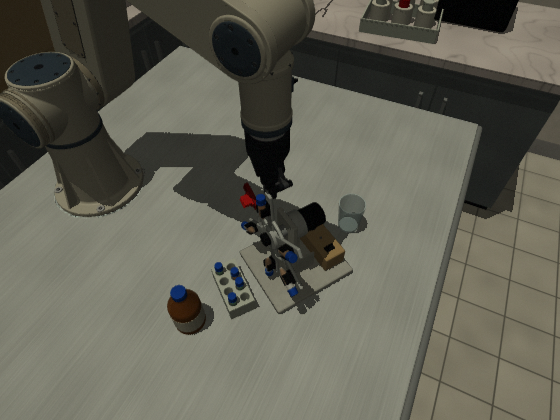

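>>> step_arm(steps=[1, 0, 0.004, 0, 0, 1, 0, 0.008, 0, 0, 1, 0, 0.012, 0, 0, 1, 0, 0.016, 0, 0, 1, 0, 0.02, 0, 0])

```text
time: 5.7
position: [0.5944, -0.0336, 0.4287]
tool_rot: [-3.142, -0.0, 1.006]
ft_force: [-0.7, 0.6, 0.5]
finger_gap: 0.0001
```

>>> step_arm(steps=[1, 0, 0.004, 0, 0, 1, 0, 0.008, 0, 0, 1, 0, 0.012, 0, 0, 1, 0, 0.016, 0, 0, 1, 0, 0.02, 0, 0])

```text
time: 6.2
position: [0.6112, -0.0443, 0.4285]
tool_rot: [-3.141, 0.0, 1.006]
ft_force: [-0.8, 1.2, -0.3]
finger_gap: 0.0003
```

```bash
python3 -c "
from nav import *
to(.012,-.037,.256)
snap('wrist','w6');snap('scene','s6');snap('top','t6')"
```

```text
t 6.2 u 0.0121 v -0.0139 tipz 0.2555 yaw 57.62 F uvz 0.59 1.33 -0.31 gap 0.0003 q6 0.49
tool shift [-0.0002  0.0231 -0.0005] turn 0.27
```

View pics/w6.png

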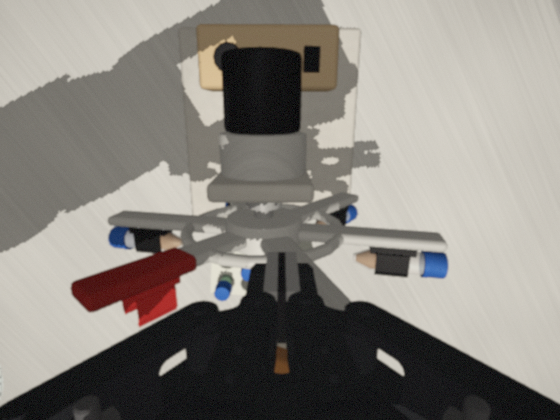

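View pics/s6.png

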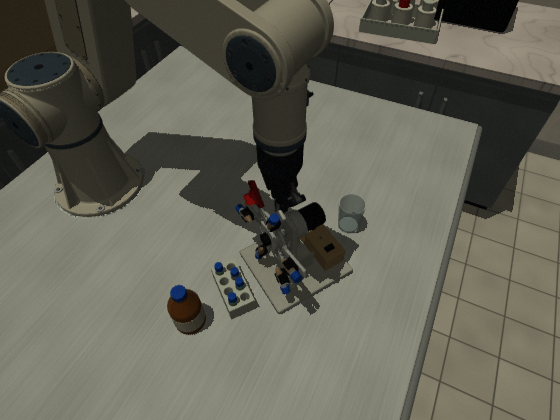

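>>> step_arm(steps=[1, 0, 0.004, 0, 0, 1, 0, 0.008, 0, 0, 1, 0, 0.012, 0, 0, 1, 0, 0.016, 0, 0, 1, 0, 0.02, 0, 0])

```text
time: 6.85
position: [0.6282, -0.055, 0.4287]
tool_rot: [3.142, -0.0, 1.006]
ft_force: [-0.3, 1.0, 0.4]
finger_gap: 0.0001
```

```bash
python3 -c "
from nav import *
to(.012,.110,.33)
snap('wrist','w7')"
```

```text
t 6.85 u 0.0122 v -0.034 tipz 0.2557 yaw 57.62 F uvz 0.75 0.78 0.38 gap 0.0001 q6 0.48
tool shift [ 0.0004 -0.144  -0.0743] turn 0.27
```

View pics/w7.png

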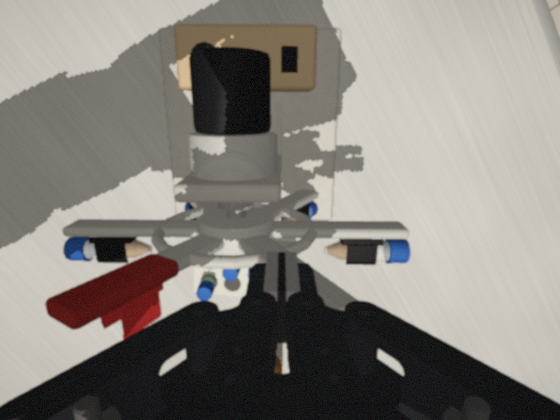

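>>> step_arm(steps=[1, 0, -0.006, -0.01, 0, 1, 0, -0.006, -0.045, 0, 1, 0, -0.01, -0.08, 0, 1, 0, -0.05, -0.08, 0, 1, 0, -0.09, -0.08, 0])

```text
time: 7.4
position: [0.5512, -0.0064, 0.5106]
tool_rot: [3.139, -0.002, 1.005]
ft_force: [-0.0, 1.1, -0.1]
finger_gap: 0.0004
```

>>> step_arm(steps=[1, 0, -0.03, 0, 0, 1, 0, -0.051, 0.01, 0, 1, 0, -0.051, 0.045, 0, 1, 0, -0.051, 0.08, 0, 1, 0, -0.051, 0.08, 0])

```text
time: 7.9
position: [0.507, 0.0208, 0.4258]
tool_rot: [-3.137, 0.004, 1.006]
ft_force: [0.8, 0.1, 0.0]
finger_gap: 0.0001
```

```bash
python3 -c "
from nav import *
to(.012,.0245,.256)
snap('wrist','w8');snap('scene','s8')"
```

```text
t 7.9 u 0.0107 v 0.109 tipz 0.2528 yaw 57.64 F uvz 0.52 -0.67 0.02 gap 0.0001 q6 0.6
tool shift [ 0.0009  0.0845 -0.0036] turn 0.29
```

View pics/w8.png

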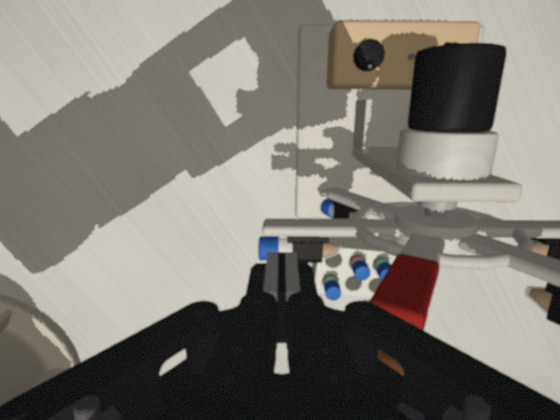

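View pics/s8.png

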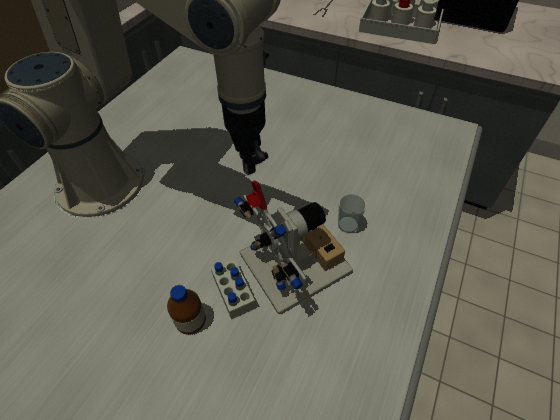

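>>> step_arm(steps=[1, 0.001, 0.008, -0.003, 0, 1, 0.001, 0.016, -0.003, 0, 1, 0.001, 0.022, -0.003, 0, 1, 0.001, 0.026, -0.003, 0, 1, 0.001, 0.03, -0.003, 0])

```text
time: 8.5
position: [0.5351, 0.0051, 0.4318]
tool_rot: [-3.141, -0.0, 1.005]
ft_force: [-1.9, 1.8, 1.4]
finger_gap: 0.0002
```

>>> step_arm(steps=[1, 0, 0.004, 0, 0, 1, 0, 0.008, 0, 0, 1, 0, 0.012, 0, 0, 1, 0, 0.016, 0, 0, 1, 0, 0.02, 0, 0])

```text
time: 9.0
position: [0.5518, -0.0054, 0.4317]
tool_rot: [-3.142, 0.0, 1.006]
ft_force: [-1.5, 1.0, 1.3]
finger_gap: -0.0001
```

```bash
python3 -c "
from nav import *
to(.012,.0245,.256)
snap('wrist','w9')"
```

```text
t 9.0 u 0.0128 v 0.0571 tipz 0.2587 yaw 57.62 F uvz 0.05 1.84 1.32 gap -0.0001 q6 0.55
tool shift [-0.0009  0.0326  0.0027] turn 0.27
```

View pics/w9.png

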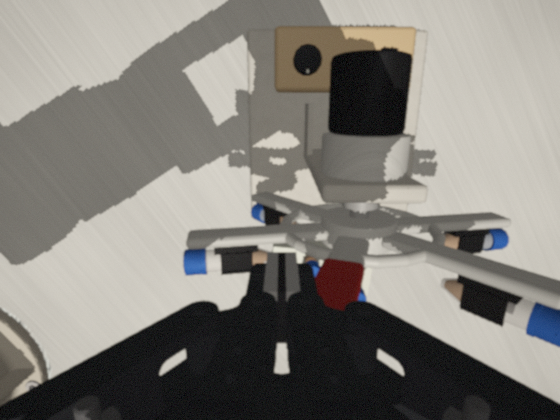

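>>> step_arm(steps=[1, 0, 0.004, 0, 0, 1, 0, 0.008, 0, 0, 1, 0, 0.012, 0, 0, 1, 0, 0.016, 0, 0, 1, 0, 0.02, 0, 0])

```text
time: 9.55
position: [0.5688, -0.0162, 0.4317]
tool_rot: [3.142, -0.0, 1.006]
ft_force: [-0.9, 0.8, 2.1]
finger_gap: -0.0002
```

>>> step_arm(steps=[1, 0, 0.002, 0, 0, 1, 0, 0.004, 0, 0, 1, 0, 0.006, 0, 0, 1, 0, 0.008, 0, 0, 1, 0, 0.008, 0, 0])

```text
time: 10.05
position: [0.5754, -0.0204, 0.4317]
tool_rot: [3.141, -0.0, 1.006]
ft_force: [0.2, 0.2, -0.4]
finger_gap: -0.0001
```

```bash
cat > ang.py <<'E'
from nav import *
import sys
def uvw(tag,cam,pose=None):
    z=np.load(f'pics/{tag}.npz');d=z['d'];i=arm.camera_info(cam)
    if cam=='wrist':
        v,u=np.mgrid[0:420,0:560];T=np.array(i['tool_from_camera'])
        P=(np.stack([(u-i['cx'])/i['fx']*d,(v-i['cy'])/i['fy']*d,d,np.ones_like(d)],-1)@T.T)[...,:3]
        P=P@R.from_euler('xyz',pose['tool_rot']).as_matrix().T+pose['position']
    else: P=pts(d,i)
    D=P[...,:2]-O
    hsv=cv2.cvtColor(z['p'],cv2.COLOR_RGB2HSV).astype(int)
    return d>0,D@AX,D@AY,P[...,2]-.165,hsv
def report(tag,cam,pose=None):
    ok,U,V,W,h=uvw(tag,cam,pose)
    r=np.hypot(V,W);th=np.degrees(np.arctan2(-V,W))
    s=ok&(abs(U)<.009)&(r>.065)&(r<.13)
    red=((h[...,0]<8)|(h[...,0]>172))&(h[...,1]>130)&(h[...,2]>25)&(abs(V)<.06)
    for k in(-120,-60,0,60,120):
        m=s&(abs(th-k)<20)
        if k==0:m&=red
        if m.sum()<20: continue
        # side extents of spoke: perpendicular coordinate about nominal k
        a=np.radians(k);rad=-V*np.sin(a)+W*np.cos(a);tan=-V*np.cos(a)-W*np.sin(a)
        pr=[]
        for lo in np.arange(.066,.122,.008):
            q=m&(rad>lo)&(rad<lo+.008)
            if q.sum()>4: pr.append(((lo+.004),tan[q].min(),tan[q].max()))
        pr=np.array(pr)
        if len(pr)>2: print(cam,k,'n',m.sum(),'edge slopes deg',[round(float(np.degrees(np.arctan(np.polyfit(pr[:,0],pr[:,j],1)[0]))),1) for j in(1,2)],'mid deg',round(float(np.degrees(np.mean((pr[:,1]+pr[:,2])/2/pr[:,0]))),1),'u med',U[m].mean().round(4))
    print(cam,'phase',np.degrees(np.angle(np.sum(np.exp(6j*np.radians(th[s])))))/6)
E
python3 - <<'E'
from ang import *
where()
s=arm.observe();snap('wrist','w10');snap('scene','s10');snap('top','t10')
report('w10','wrist',s);report('s10','scene');report('t10','top')
E
```

```text
t 10.05 u 0.0129 v 0.0292 tipz 0.2587 yaw 57.62 F uvz 0.32 -0.04 -0.43 gap -0.0001 q6 0.53
wrist -120 n 838 edge slopes deg [-4.9, -5.8] mid deg -3.7 u med 0.0001
wrist -60 n 2566 edge slopes deg [-5.9, -5.3] mid deg -3.3 u med 0.0003
wrist 0 n 1195 edge slopes deg [8.3, -6.6] mid deg -3.1 u med 0.0046
wrist 60 n 3417 edge slopes deg [-6.2, -5.6] mid deg -7.5 u med 0.0003
wrist 120 n 1027 edge slopes deg [-5.2, -4.8] mid deg -8.2 u med 0.0002
wrist phase -5.688895740506976
scene -120 n 58 edge slopes deg [12.6, -6.2] mid deg -1.3 u med -0.0044
scene -60 n 126 edge slopes deg [-6.9, 1.5] mid deg -2.6 u med -0.0035
scene 0 n 190 edge slopes deg [-32.2, -5.6] mid deg -1.4 u med -0.0035
scene 60 n 142 edge slopes deg [-5.6, 13.8] mid deg -10.5 u med -0.0033
scene 120 n 175 edge slopes deg [-4.1, -8.0] mid deg -9.4 u med -0.0031
scene phase -6.047785190019031
top -60 n 101 edge slopes deg [-16.3, -6.1] mid deg -0.6 u med -0.0029
top phase -0.7917083125784057
```

View pics/w10.png

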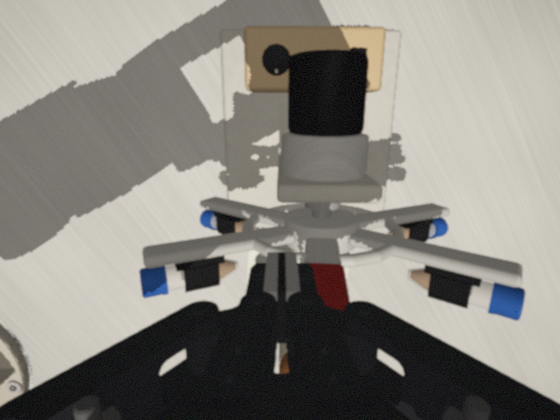

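View pics/s10.png

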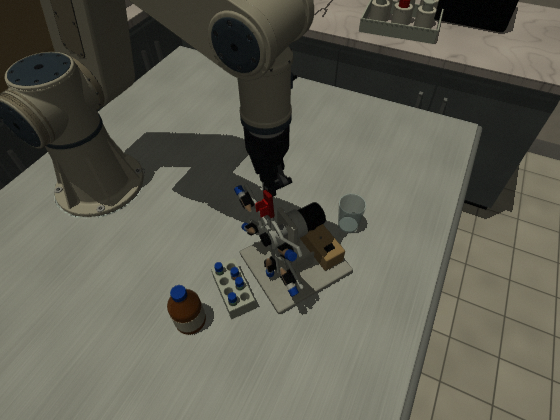

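>>> step_arm(steps=[1, 0, -0.006, 0, 0, 1, 0, -0.015, 0, 0, 1, -0.005, -0.015, 0, 0, 1, -0.005, -0.015, 0, 0])

```text
time: 10.6
position: [0.5593, -0.0166, 0.4318]
tool_rot: [3.141, 0.0, 1.006]
ft_force: [-0.4, -1.0, 0.1]
finger_gap: -0.0001
```

```bash
python3 - <<'E'
from ang import *
to(.008,.0245,.258)
s=arm.observe();snap('wrist','w11')
report('w11','wrist',s)
E
```

```text
t 10.6 u 0.0074 v 0.0448 tipz 0.2588 yaw 57.64 F uvz -1.05 -0.25 0.1 gap -0.0001 q6 0.53
tool shift [0.0005 0.0203 0.0008] turn 0.29
wrist -120 n 860 edge slopes deg [-4.8, -6.0] mid deg -3.6 u med -0.0002
wrist -60 n 2527 edge slopes deg [-5.9, -5.5] mid deg -3.3 u med 0.0002
wrist 0 n 2291 edge slopes deg [-6.1, -4.1] mid deg -5.9 u med 0.0044
wrist 60 n 3481 edge slopes deg [-6.3, -5.7] mid deg -7.7 u med 0.0001
wrist 120 n 984 edge slopes deg [-5.3, -6.0] mid deg -8.1 u med 0.0002
wrist phase -6.156650541950658
```

View pics/w11.png

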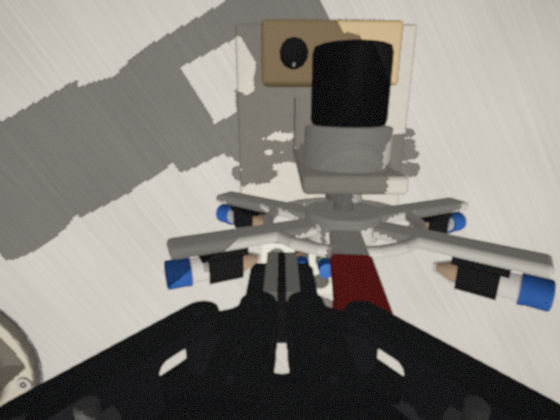

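>>> step_arm(steps=[1, 0, 0.004, 0, 0, 1, 0, 0.008, 0, 0, 1, 0, 0.011, 0, 0, 1, 0, 0.014, 0, 0, 1, 0, 0.016, 0, 0])

```text
time: 11.15
position: [0.5737, -0.0252, 0.4316]
tool_rot: [-3.141, 0.0, 1.006]
ft_force: [-0.5, 0.6, 1.5]
finger_gap: -0.0001
```

```bash
python3 - <<'E'
from ang import *
to(.008,.0245,.258)
s=arm.observe();snap('wrist','w12')
report('w12','wrist',s)
E
```

```text
t 11.15 u 0.0079 v 0.028 tipz 0.2586 yaw 57.61 F uvz 0.25 0.7 1.5 gap -0.0001 q6 0.52
tool shift [0.0001 0.0035 0.0006] turn 0.26
wrist -120 n 909 edge slopes deg [-1.3, -2.3] mid deg 0.2 u med -0.0001
wrist -60 n 2718 edge slopes deg [-2.4, -1.3] mid deg 0.6 u med 0.0002
wrist 0 n 1988 edge slopes deg [2.2, -1.5] mid deg -1.6 u med 0.0045
wrist 60 n 3212 edge slopes deg [-2.3, -1.3] mid deg -3.7 u med 0.0001
wrist 120 n 916 edge slopes deg [-1.6, -1.7] mid deg -4.1 u med 0.0002
wrist phase -1.8928214214841301
```

>>> step_arm(steps=[1, 0, 0.001, 0, 0, 1, 0, 0.002, 0, 0, 1, 0, 0.003, 0, 0, 1, 0, 0.004, 0, 0, 1, 0, 0.004, 0, 0])

```text
time: 11.7
position: [0.5769, -0.0272, 0.4317]
tool_rot: [3.141, 0.0, 1.006]
ft_force: [-0.1, 0.0, -0.3]
finger_gap: -0.0001
```

>>> step_arm(steps=[1, 0, -0.005, 0, 0, 1, 0, -0.02, 0, 0, 1, 0, -0.03, -0.02, 0, 1, 0, -0.03, -0.06, 0, 1, 0, -0.03, -0.06, 0])

```text
time: 12.2
position: [0.5514, -0.0104, 0.4967]
tool_rot: [3.135, -0.004, 1.006]
ft_force: [1.4, -0.4, 0.2]
finger_gap: 0.0
```

```bash
python3 - <<'E'
from ang import *
where()
s=arm.observe();snap('wrist','w13');snap('scene','s13');snap('top','t13')
report('w13','wrist',s);report('s13','scene');report('t13','top')
E
```

```text
t 12.2 u 0.0083 v 0.0547 tipz 0.3237 yaw 57.65 F uvz 0.37 -1.4 0.23 gap 0.0 q6 0.54
wrist -120 n 630 edge slopes deg [0.7, -0.2] mid deg 2.0 u med -0.0005
wrist -60 n 1465 edge slopes deg [-0.5, 0.2] mid deg 2.4 u med -0.0001
wrist 0 n 1620 edge slopes deg [-0.7, 2.6] mid deg -0.8 u med 0.0028
wrist 60 n 1629 edge slopes deg [-0.6, 0.7] mid deg -2.0 u med -0.0003
wrist 120 n 535 edge slopes deg [0.6, 0.4] mid deg -2.5 u med 0.0001
wrist phase -0.25002829102088486
scene -120 n 66 edge slopes deg [20.1, -0.6] mid deg 4.1 u med -0.0042
scene -60 n 148 edge slopes deg [-1.8, 1.3] mid deg 3.9 u med -0.0035
scene 0 n 176 edge slopes deg [-23.1, 0.4] mid deg 5.0 u med -0.0036
scene 60 n 154 edge slopes deg [0.1, 15.9] mid deg -5.1 u med -0.0032
scene 120 n 159 edge slopes deg [0.3, -4.6] mid deg -3.8 u med -0.0033
scene phase 0.0346563738234041
top phase 2.579544132957184
```

View pics/w13.png

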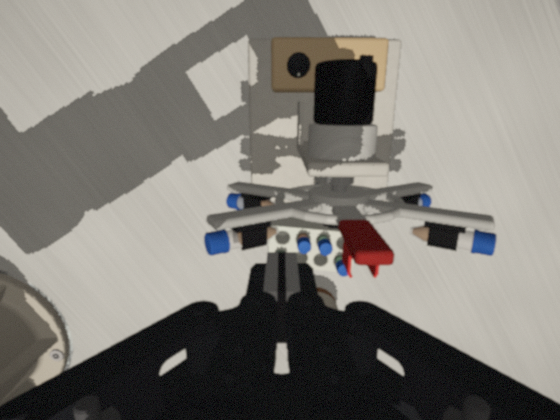

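View pics/s13.png

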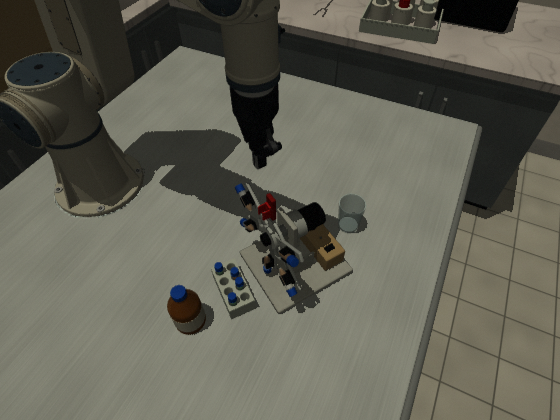

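>>> step_arm(steps=[1, 0, -0.03, 0, 0, 1, 0, -0.07, 0, 0, 1, 0, -0.09, 0, 0, 1, 0, -0.09, 0, 0, 1, 0, -0.09, 0, 0])

```text
time: 12.85
position: [0.4757, 0.0372, 0.4915]
tool_rot: [3.141, -0.0, 1.007]
ft_force: [-0.4, -0.4, -0.1]
finger_gap: 0.0002
```

```bash
python3 - <<'E'
from ang import *
where()
s=arm.observe();snap('wrist','w14');snap('scene','s14');snap('top','t14')
report('w14','wrist',s);report('s14','scene');report('t14','top')
for t in('t0','t14'):
    ok,U,V,W,h=uvw(t,'top'); Z=W+.165
    m=(abs(Z-.203)<.004)&(U>.02)&(U<.06)&(abs(V)<.05); print(t,'upright',U[m].mean().round(4),V[m].mean().round(4))
    m=(abs(Z-.042)<.004)&(U>-.13)&(U<-.03)&(abs(V)<.12); print('rack',U[m].mean().round(4),V[m].mean().round(4),m.sum())
a,b=[cv2.imread(f'pics/{t}.png') for t in('t0','t14')]
ha=cv2.cvtColor(a,cv2.COLOR_BGR2HSV);hb=cv2.cvtColor(b,cv2.COLOR_BGR2HSV)
for nm,h in(('t0',ha),('t14',hb)):
    m=((h[...,0]>100)&(h[...,0]<125)&(h[...,1]>130)&(h[...,2]>50)).astype(np.uint8)
    k,l,st,ce=cv2.connectedComponentsWithStats(m);print(nm,[ce[i].round(1).tolist() for i in range(1,k) if st[i,4]>8 and ce[i][0]>330 and ce[i][1]>195])
E
```

```text
t 12.85 u 0.0076 v 0.1442 tipz 0.3185 yaw 57.67 F uvz -0.53 0.17 -0.14 gap 0.0002 q6 0.64
wrist -120 n 716 edge slopes deg [-0.6, 0.1] mid deg 2.3 u med -0.0005
wrist -60 n 1440 edge slopes deg [-1.0, 0.2] mid deg 2.4 u med 0.0001
wrist 0 n 2353 edge slopes deg [-0.7, 6.8] mid deg -1.5 u med 0.0015
wrist 60 n 674 edge slopes deg [-1.1, -3.1] mid deg -2.3 u med -0.0003
wrist 120 n 433 edge slopes deg [0.0, 0.2] mid deg -2.5 u med 0.0013
wrist phase -0.2618584750172538
scene -120 n 70 edge slopes deg [19.0, -0.3] mid deg 4.4 u med -0.0046
scene -60 n 148 edge slopes deg [-3.5, 0.9] mid deg 3.9 u med -0.0034
scene 0 n 180 edge slopes deg [-19.5, 1.6] mid deg 5.4 u med -0.0036
scene 60 n 155 edge slopes deg [1.0, 18.9] mid deg -4.6 u med -0.0032
scene 120 n 154 edge slopes deg [-0.5, -4.0] mid deg -3.7 u med -0.0032
scene phase 0.08426904103800492
top 0 n 65 edge slopes deg [-1.4, -13.2] mid deg -1.7 u med -0.0024
top 60 n 130 edge slopes deg [1.0, 13.2] mid deg -4.9 u med -0.002
top phase -4.161737032622157
t0 upright 0.0357 0.0005
rack -0.1003 0.0152 531
t14 upright 0.0357 0.0009
rack -0.105 -0.0021 368
t0 [[356.0, 206.6], [341.2, 208.5], [334.6, 216.8], [336.5, 232.0], [388.4, 235.7]]
t14 [[356.0, 206.5], [341.2, 208.5], [335.4, 216.9], [337.2, 231.9], [388.5, 235.6]]
```

View pics/t14.png

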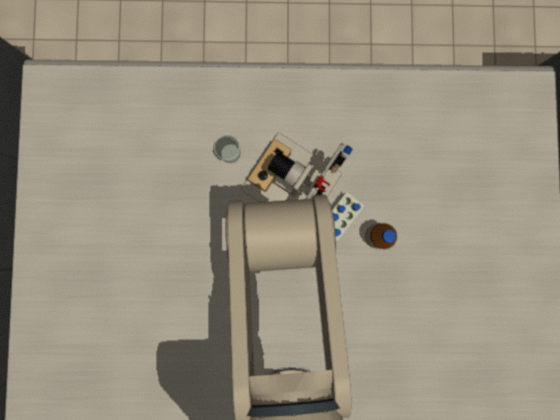

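View pics/w14.png

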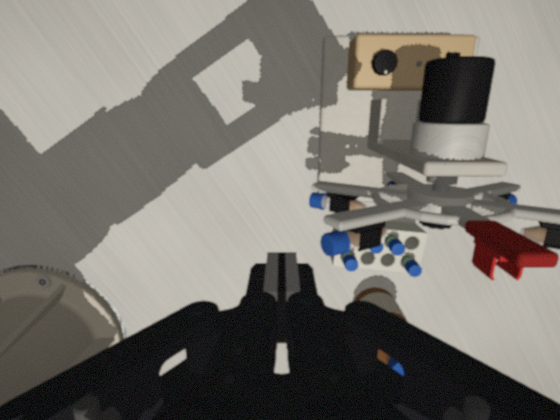

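```bash
python3 -c "
from rig import arm
print(arm.job_done())"
```

```text
the job is handed in; nothing more can be done
None
```

The red spoke now points straight up, and I handed the job in at about 13 s. With the shut fingertips I pushed first the next spoke and then the red one round by roughly 113° clockwise. I then backed away and lifted clear.

**Last checks**
- **Angle:** the wrist view puts the wheel at about −0.3° and the scene view at about +0.1°. I take it as 0° to within about 1°. The top view disagreed at about −4°, but the arm hid most of the wheel there, so I set it aside.
- **Machine:** the upright is within 0.5 mm of where it started.
- **Rack tubes and bottle:** their caps sit within 1 pixel of their first positions. The rack's own average shifted between the two top views, but the arm covered part of it in the second.
- **Beaker:** I only checked it by eye, and it looks unmoved.
- **Contact:** the wrist force is near zero, and the robot touches nothing.

**One thing went wrong:** early in the first push the spoke's end came up under a finger knuckle, and the wrist force reached about 34 N (32 N of it upward). That is under the 40 N limit for pressing on things, though it could have peaked higher between readings. I lifted 10 mm at once. From then on every push I read stayed below about 3 N.

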